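Weigh a part-used jar of crimp terminals on the two-pan balance

ROBOT

A 6-joint arm with a two-finger parallel gripper is mounted at the origin on the work surface. World frame = base frame: x ahead of the robot, y to its left, z up, the work surface at z = 0. Lengths are in mm, angles in degrees, forces in N, time in s.
With the tool pointing down it reaches from about 325 to 925 mm from the base axis. Payload 3.1 kg.
Tool frame: the origin (TCP) lies at the very end of the fingers, on their centre line; the grasp point (between the pads) lies grasp_offset behind it (grasp_offset is the distance from the TCP to the grasp point, in mm); z points along the fingers, y is the line along which they close (so a half turn about z gives the same grasp; the last joint's range is limited). The gripper opens to 85 mm and grips with 20 to 120 N. Pads are 22 mm wide; open, the fingers measure 114 mm over their backs; the gripper's body (76 mm by 85 mm) begins 54 mm behind the grasp point. The pads swing forward as they close: fully open they stand 13 mm farther back than shut.
Start: joints at [-81.715, 12.427, 92.441, -0, 75.132, -6.429], TCP at [158.763, -604.511, 231.3] pointing down, gripper open.
Joint ranges: [-157.48, 157.48], [-44.54, 120.13], [17.64, 146.25], [-64.5, 244.5], [7.68, 150.69], [-147.95, 147.95]. Speed limits (degrees/s): [159.86, 159.86, 180, 180, 180, 180].

INTERFACE

Orientations are given as [roll, pitch, yaw] about the fixed x, y, z axes, in that order (R = Rz(yaw) Ry(pitch) Rx(roll)).
In Python, from station import * gives the robot as it stands. Calls block until the motion is done:
- goto(position, orientation): joint-space move of the TCP to a pose.
- move_l(position, attitude=None, speed=150): straight line of the TCP; attitude=None keeps the orientation; speed is the mean speed in mm/s.
- move_j(angles): joint-space move.
- grip(opening, squeeze=None): finger opening in mm; squeeze is the grip in N (None keeps the last); returns when the fingers have stopped.
- wait(seconds).
- solve_ik(position, orientation): joint angles nearest the present ones, or None.
- get_obs(): the state.
- get_image(name): name is "scene" or "top" or "wrist"; returns the picture (400x640x3 uint8, red, green, blue); there is no depth.
- get_calibration(name): a dict with "fx", "fy", "cx", "cy" (pixels), "R" (3x3) and "t" (3): a world point X has camera coordinates R X + t; the wrist camera has in their place "mount" (4x4, takes a point from camera to tool coordinates, whose origin is the TCP and whose axes are the flange's). Camera axes: x right, y down, z forward; pixel columns grow to the right and rows downward; lengths in mm; the calibration is good to about 2 mm. A picture is of the moment at which its call begins: read the wrist's pose just before it. get_calibration takes no time and is no camera call.
A pose or a line that the arm cannot do raises Unreachable and nothing moves.
- sign_off(): hands the job in; it is judged then, once.
Trained networks look in the newest picture that a camera, given by its name, has taken for a name from the list of things; names that differ only in an ending like _2 or _b are one class to them, and where a whole thing is asked for, a point or a joint stands for the part that bears it (a point fixed in the world has none). Each returns a list of dicts, best first, with "score" (0 to 1); they miss things now and then, are a little off and sometimes report something else, mostly with a low value. They report only what shows in the picture. A call takes as long as a camera call.
- spot_in(name, camera): "extent" ([centre column, centre row, width, height] in pixels, round what is visible of it).
- regions_of(name, camera): "region" (400x640 bool, what is visible of it) and "extent" ([centre column, centre row, width, height] in pixels, round what is visible of it).
The state is a dict: "t": time; "joint_pos": joint angles; "qvel": joint speeds; "effort": joint torques, N m; "tcp_pos": TCP position; "ee_rot": TCP orientation; "wrist_force": force on the tool from outside, world axes, zero at the start; "moment": the same for the moment, N m; "grip_width": finger opening in mm; "grip_force": force on a finger pad.
Only numpy, scipy, OpenCV 4.12 (cv2) and the standard library are available. Lean on these libraries where they do the work, as an engineer would, in place of code of your own. Each camera call takes 0.05 s, during which the arm holds its last target. There are 200 camera calls.

TASK

Weigh the part-used jar of crimp terminals with the blue cap: stand it upright on the balance's steel goods pan first, then stand brass weights on the black weight plate until the beam floats level, with the pointer at rest within the green band of the dial. Set everything down gently, leave any weights you do not need standing upright in their wooden block or on the bench, and leave the red-capped jar, the plugs and the tools where they are.

Things in the scene. Friction and masses are not known exactly. Their poses are not given: they have to be found in the camera images.
- beam (a joint): beam tilt, rad: 0 level, positive = goods pan low and weight plate high; stops at -0.2 and +0.2. Green band: -0.03 to +0.03. Between the stops it moves in proportion to the load difference, about 0.0024 rad per gram (full scale about 83 g), wherever on the pans the loads stand; beyond that it lies on its stop. Damped: takes about 2 s to come to rest.
- balance: two-pan shop balance, grey base 105 x 300 mm, fixed; origin on the bench under its centre. y axis along the beam towards the goods pan; pan centres 130 mm either side. Between them a thin dial (6 mm) 240 mm high, its head 76 mm wide along y, white with a green centre band on both faces; a red pointer, 135 mm from pivot to tip, leans to the lower pan.
- goods_top (a point): centre of the upper face of the goods pan, a round shallow stainless dish on the balance's +y side: flat floor 112 mm across, rim 130 mm across and 5 mm above the floor. About 125 mm above the bench when the beam is level and up to 26 mm lower or higher as it tilts. The pan always stays level.
- plate_top (a point): centre of the upper face of the weight plate, a flat round black plate 112 mm across without rim, on the balance's -y side. About 125 mm above the bench when level and up to 26 mm higher or lower as the beam tilts. It always stays level.
- jar_blue_mid (a point): centre (33 mm above the underside) of the jar to be weighed: clear round jar 52 mm across, 66 mm tall, its upper 16 mm a blue screw cap 54 mm across, tightly closed, brass terminals inside. Mass unknown, between about 95 and 160 g. z axis up.
- w100_knob (a point): centre of the grip knob of the 100 g brass weight. Body 24 mm across, whole height 34 mm, narrow neck, round knob on top 16 mm across and 10 mm tall; this point lies on the weight's axis 29 mm above its underside. It stands in the block's recess at the block's -y end. Its z axis points up when it stands.
- w50_knob (a point): centre of the grip knob of the 50 g brass weight. Body 19 mm across, whole height 27 mm, narrow neck, round knob on top 13 mm across and 8 mm tall; this point lies on the weight's axis 23 mm above its underside. It stands in the block's second recess. Its z axis points up when it stands.
- w20a_knob (a point): centre of the grip knob of the 20 g brass weight. Body 13 mm across, whole height 22 mm, narrow neck, round knob on top 11 mm across and 7 mm tall; this point lies on the weight's axis 18.5 mm above its underside. It stands in the block's third recess. Its z axis points up when it stands.
- w20b_knob (a point): centre of the grip knob of the 20 g brass weight. Body 13 mm across, whole height 22 mm, narrow neck, round knob on top 11 mm across and 7 mm tall; this point lies on the weight's axis 18.5 mm above its underside. A second 20 g weight, in the fourth recess, at the block's +y end. Its z axis points up when it stands.
- block: light wooden weight block, 54 mm (x) by 172 mm (y) by 22 mm high, fixed to the bench; origin at the centre of its underside. Four round recesses 3 mm deep in a row along its y axis at -63, -21, +21 and +63 mm, each 4 mm wider than its weight.
- jar_red_mid (a point): a bystander: centre of a like jar with a red cap, 54 mm across, 66 mm tall. Not to be used.
- plug_a: a bystander: black connector plug 24 x 64 x 18 mm (22 mm with its latch), lying on the bench in front of the balance; origin at its underside
- plug_b: a bystander: black connector plug 24 x 51 x 18 mm (22 mm with its latch), on the right of the bench; origin at its underside
- tape: a bystander: black tape roll 90 mm across, 19 mm high, lying flat on the left; origin at its underside
- driver: a bystander: yellow screwdriver lying on the right
- crimper: a bystander: hand crimper with blue handles, about 210 mm long and 80 mm wide, lying on the left

How it is judged:
By the outcome, as a careful person would: the job done as asked, in the order asked, and still so for the second after the job is handed in, with the robot touching nothing.
It also fails if it takes over 72 s, if anything falls off the work surface, if the arm or the gripper's body presses on something with over 40 N, if the wrist force passes 120 N, or if a joint passes its speed limit or range.

## Working session

There is one attempt and no reset: what is moved stays moved. The work goes in short steps, each a Python script; the robot and the scene stay as the last script left them, time stands still between calls to the robot, and variables do not carry over. Pictures are saved under pics/ and viewed, at most 10 in all, crops included, and the job is handed in when it is done.

```bash
ls; mkdir -p pics
python3 - <<'E'
from station import *
import cv2, numpy as np
o=get_obs(); print({k:np.round(v,2).tolist() for k,v in o.items()})
try: print(grasp_offset)
except Exception as e: print(e)
ims=[]
for c in ("scene","top"):
    im=get_image(c); cv2.imwrite(f"pics/{c}0.png",im[:,:,::-1])
    cal=get_calibration(c); print(c,{k:np.round(v,3).tolist() for k,v in cal.items()})
    for n in ["jar_blue_mid","w100_knob","w50_knob","w20a_knob","block","balance","goods_top","plate_top","jar_red_mid","plug_a","beam"]:
        try: print(n,[(np.round(d["extent"]).tolist(),round(d["score"],2)) for d in spot_in(n,c)][:4])
        except Exception as e: print(n,e)
print(get_calibration("wrist"))
E
```

```text
pics
{'t': 0.0, 'joint_pos': [-81.71, 12.48, 92.53, 0.0, 75.13, -6.43], 'qvel': [0.08, -0.02, 0.02, 0.07, 0.08, -0.05], 'effort': [0.0, -39.68, -30.39, -0.0, 0.01, 0.0], 'tcp_pos': [158.66, -603.68, 229.94], 'ee_rot': [-179.86, -0.02, 14.71], 'wrist_force': [0.57, -0.16, -0.27], 'moment': [0.02, -0.03, -0.03], 'grip_force': 0.0, 'grip_width': 85.03}
18.700000000000003
scene {'fx': 375.998, 'fy': 375.998, 'cx': 317.288, 'cy': 203.381, 'R': [[0.203, 0.979, -0.018], [0.59, -0.137, -0.796], [-0.781, 0.151, -0.606]], 't': [-109.489, -220.957, 1649.089]}
jar_blue_mid [([318.0, 206.0, 15.0, 21.0], 0.58)]
w100_knob [([337.0, 225.0, 122.0, 87.0], 0.31)]
w50_knob [([251.0, 212.0, 10.0, 6.0], 0.62)]
w20a_knob [([424.0, 212.0, 25.0, 22.0], 0.57), ([179.0, 268.0, 45.0, 52.0], 0.51)]
block [([255.0, 218.0, 49.0, 19.0], 0.9)]
balance [([338.0, 225.0, 127.0, 82.0], 0.83)]
goods_top [([380.0, 203.0, 45.0, 22.0], 0.76)]
plate_top [([298.0, 229.0, 40.0, 28.0], 0.72)]
jar_red_mid []
plug_a [([200.0, 238.0, 16.0, 17.0], 0.71), ([321.0, 228.0, 8.0, 5.0], 0.54), ([340.0, 220.0, 121.0, 48.0], 0.5)]
beam [([
[... 688 characters left out ...]
]
jar_red_mid [([240.0, 246.0, 24.0, 22.0], 0.66)]
plug_a [([323.0, 223.0, 28.0, 16.0], 0.73), ([469.0, 238.0, 20.0, 15.0], 0.71), ([353.0, 167.0, 53.0, 48.0], 0.68)]
beam [([299.0, 179.0, 155.0, 60.0], 0.75), ([315.0, 249.0, 19.0, 22.0], 0.66)]
{'fx': 331.03463441703957, 'fy': 331.03463441703957, 'cx': 318.6452015289758, 'cy': 205.35293499648114, 'mount': array([[ 2.78819852e-04, -9.50139136e-01, -3.11826144e-01,
         8.24038768e+01],
       [ 9.99999917e-01,  1.72250516e-04,  3.69301533e-04,
         1.42748500e+00],
       [-2.97175625e-04, -3.11826221e-01,  9.50139105e-01,
        -1.42919809e+02],
       [ 0.00000000e+00,  0.00000000e+00,  0.00000000e+00,
         1.00000000e+00]])}
```

Run:
```python
import cv2
a=cv2.imread("pics/top0.png")[130:330,190:530]; cv2.imwrite("pics/t_c.png",cv2.resize(a,(800,470),interpolation=2))
a=cv2.imread("pics/scene0.png")[140:300,150:450]; cv2.imwrite("pics/s_c.png",cv2.resize(a,(800,427),interpolation=2))
```

```text
(no output)
```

View pics/t_c.png

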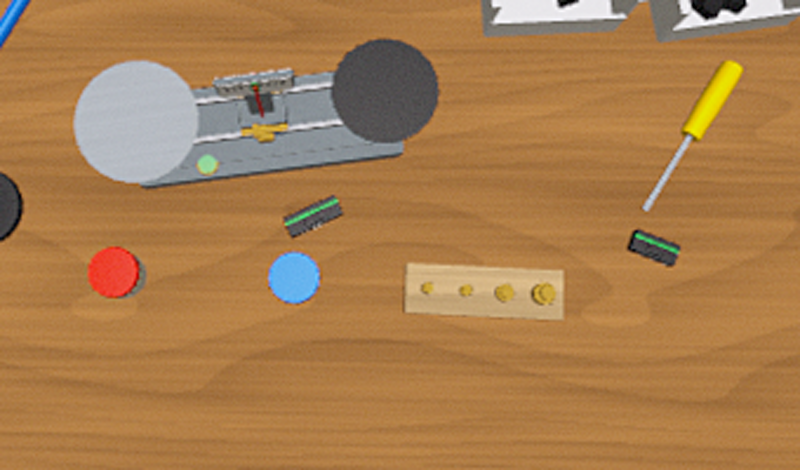

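View pics/s_c.png

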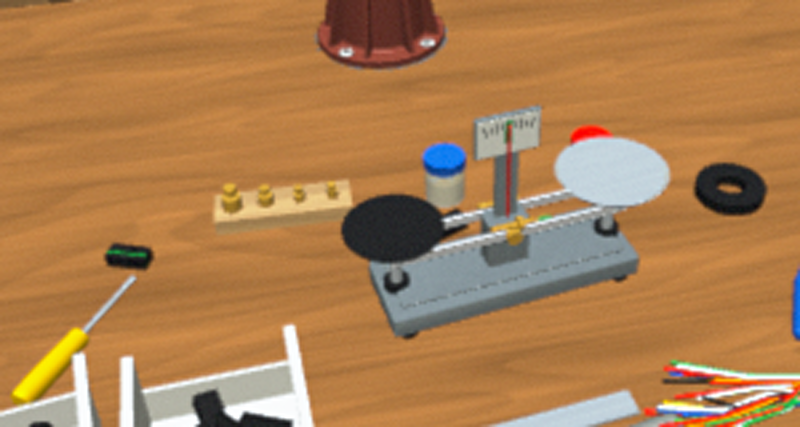

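The blue jar is at top-view pixel (315,248), the goods pan at (248,182), the plate at (354,169), and the weights run from (372,252) to (422,255). The beam is level. Next I'll compute positions and take a wrist look.

```bash
cat > h.py <<'E'
from station import *
import numpy as np, cv2
from scipy.spatial.transform import Rotation as Ro
def ray(px,cam,z,pose=None):
    c=get_calibration(cam); d=np.array([(px[0]-c["cx"])/c["fx"],(px[1]-c["cy"])/c["fy"],1.])
    if cam=="wrist":
        p,e=pose; T=Ro.from_euler("xyz",e,degrees=True).as_matrix(); M=np.array(c["mount"])
        d=T@M[:3,:3]@d; o=T@M[:3,3]+p
    else:
        R=np.array(c["R"]); d=R.T@d; o=-R.T@np.array(c["t"])
    return o+d*(z-o[2])/d[2]
def pose():
    o=get_obs(); return np.array(o["tcp_pos"]),np.array(o["ee_rot"])
E
python3 - <<'E'
from h import *
s=800/340
f=lambda u,v:(190+u/s,130+v/s)
for n,p,z in [("jar",(294,277),66),("red",(114,272),66),("goods",(137,122),130),("plate",(385,91),125),("w100",(545,293),53),("w50",(505,292),46),("w20a",(467,290),41),("w20b",(428,288),41),("blkL",(405,288),22),("blkR",(563,293),22),("plug",(313,216),20)]:
    print(n,np.round(ray(f(*p),"top",z),1))
a=ray(f(545,293),"top",53); b=ray(f(428,288),"top",41); m=(a+b)/2
goto([m[0]-40,m[1]-20,200],[180,0,0]); P=pose(); im=get_image("wrist"); cv2.imwrite("pics/w1.png",im[:,:,::-1])
print(P,get_obs()["t"])
for n in ["w100_knob","w50_knob","w20a_knob","block","jar_blue_mid"]:
    print(n,[(np.round(d["extent"]).tolist(),round(d["score"],2)) for d in spot_in(n,"wrist")][:4])
E
```

```text
jar [436.7  18.6  66. ]
red [439.8 211.6  66. ]
goods [590.3 181.1 130. ]
plate [626.  -75.1 125. ]
w100 [ 423.6 -249.1   53. ]
w50 [ 424.5 -208.    46. ]
w20a [ 426.5 -168.1   41. ]
w20b [ 428.1 -126.    41. ]
blkL [ 428.9 -102.7   22. ]
blkR [ 425.4 -275.5   22. ]
plug [ 5.081e+02 -4.000e-01  2.000e+01]
(array([ 386.0862604 , -208.43248105,  200.37255915]), array([ 1.79950960e+02, -3.31211848e-02, -3.93031856e-02])) 2.925
w100_knob [([368.0, 147.0, 27.0, 26.0], 0.96)]
w50_knob [([321.0, 143.0, 24.0, 22.0], 0.68), ([300.0, 142.0, 185.0, 63.0], 0.54), ([91.0, 46.0, 83.0, 58.0], 0.15)]
w20a_knob [([276.0, 145.0, 13.0, 15.0], 0.59)]
block [([298.0, 142.0, 187.0, 68.0], 0.91)]
jar_blue_mid [([63.0, 135.0, 112.0, 66.0], 0.79)]
```

View pics/w1.png

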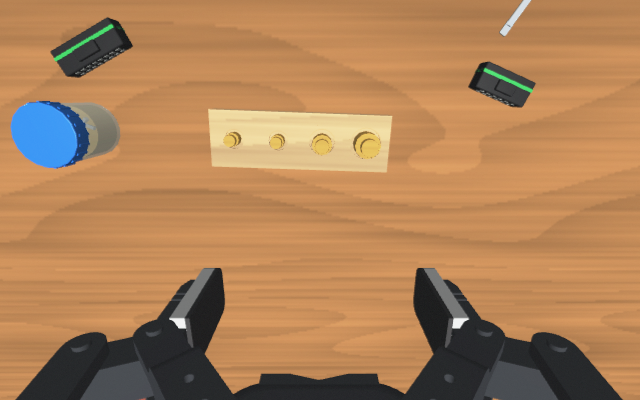

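Wrist view: the knob tops sit at w100 (369,148), w50 (321,144), w20a (277,143) and w20b (231,141), and the jar cap is centred near (44,134). I'll compare these with the top-view positions and then pick the jar.

Run:
```python
from h import *
P=(np.array([386.09,-208.43,200.37]),np.array([179.951,-.033,-.039]))
for n,p,z in [("w100",(369,148),53),("w50",(321,144.5),46),("w20a",(277,143),41),("w20b",(231,141.5),41),("jar",(44,134),66)]: print(n,np.round(ray(p,"wrist",z,P),1))
J=np.array([437,18.6])
goto([J[0]-60,J[1],190],[180,0,0]); P=pose(); im=get_image("wrist")
h=cv2.cvtColor(im,cv2.COLOR_RGB2HSV); m=cv2.inRange(h,(100,130,150),(115,255,255))
n,_,st,c=cv2.connectedComponentsWithStats(m); i=1+np.argmax(st[1:,4]); print(c[i],st[i])
# cap mask includes side; refine with box
q=ray(c[i],"wrist",62,P); print("jar wrist",q)
print([(np.round(d["extent"]).tolist(),round(d["score"],2)) for d in spot_in("jar_blue_mid","wrist")][:2])
cv2.imwrite("pics/w2.png",im[:,:,::-1])
print(get_obs()["t"])
```

```text
w100 [ 426.3 -253.4   53. ]
w50 [ 428.4 -211.6   46. ]
w20a [ 429.1 -171.8   41. ]
w20b [ 430.5 -130.3   41. ]
jar [439.8  16.5  66. ]
[317.03352199 134.01697867] [ 285   90   68   70 2297]
jar wrist [431.79066372  18.35757306  62.        ]
[([318.0, 127.0, 69.0, 69.0], 0.68)]
4.1833
```

```bash
cat >> h.py <<'E'
def F(n=20):
    f=[]
    for _ in range(n): wait(0.02); f.append(get_obs()["wrist_force"])
    return np.mean(f,0),np.std(f,0)
E
python3 - <<'E'
from h import *
P=pose(); print("jar", ray((318,127),"wrist",63,P))
J=[438,18.2]
goto([*J,110],[180,0,0]); f0=F()
move_l([*J,15],speed=120); print(get_obs()["tcp_pos"])
grip(45,30); o=get_obs(); print(o["grip_width"],o["grip_force"])
move_l([*J,60],speed=80); move_l([*J,200],speed=200); wait(.3); f1=F(); o=get_obs(); print(o["grip_width"],f0,f1,o["t"])
move_l([590,181,190],speed=200); P=pose(); im=get_image("wrist"); cv2.imwrite("pics/w3.png",im[:,:,::-1]); print(P,get_obs()["t"])
print([(np.round(d["extent"]).tolist(),round(d["score"],2)) for d in spot_in("goods_top","wrist")][:2])
E
```

```text
jar [437.4980695   16.96993578  63.        ]
[438.71439347  18.15043301  15.56232959]
52.630044170544465 30.660679936408997
52.39012670765443 (array([0.14021031, 0.09927367, 0.26737155]), array([0.51738046, 0.51396854, 0.47325159])) (array([-0.03254404, -0.01450063, -1.1643969 ]), array([0.51011076, 0.44802975, 0.59037497])) 8.55
(array([589.40639792, 180.51707718, 189.80543126]), array([ 1.79973498e+02,  4.93676586e-02, -2.00841324e-02])) 9.8667
[([319.0, 197.0, 195.0, 151.0], 0.78), ([74.0, 86.0, 104.0, 172.0], 0.64)]
```

View pics/w3.png

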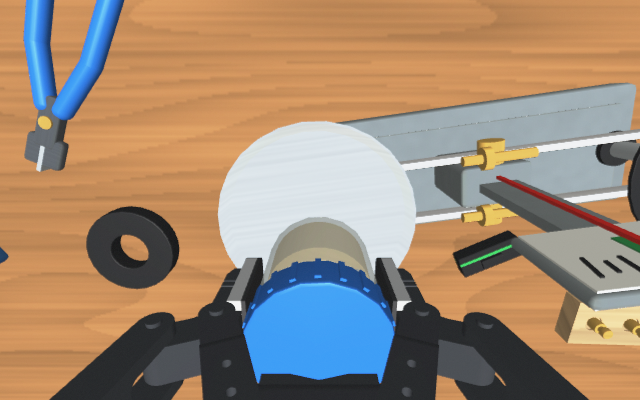

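The wrist view shows the jar held over the goods pan; the pan's edges are at columns 219 and 416 and its top at row 121. I'll set the jar down now.

Run:
```python
from h import *
P=pose(); t=ray((317,121),"wrist",130,P); l=ray((219,210),"wrist",130,P); r=ray((416,210),"wrist",130,P); print(t,l,r)
G=[t[0]-65,(l[1]+r[1])/2]; G=np.clip(G,[580,173],[600,189]); print(G)
move_l([*G,145],speed=120); f0=F(8)[0]
for z in (130,122,118,115,113.5):
    move_l([*G,z],speed=40); f=F(8)[0]-f0; print(z,get_obs()["tcp_pos"][2],f[2])
    if f[2]>2.5: break
wait(.4); grip(60,20); grip(85); wait(.2)
p=get_obs()["tcp_pos"]; move_l([p[0],p[1],200],speed=150)
im=get_image("scene"); cv2.imwrite("pics/s2.png",cv2.resize(im[140:260,230:450,::-1],(800,436),interpolation=2)); print(get_obs()["t"])
```

```text
[658.44682642 180.37333794 130.        ] [602.45105197 244.01566789 130.        ] [602.3603836 116.3006583 130.       ]
[593.44682642 180.15816309]
130 130.0583966226006 0.2558506883280405
122 121.95203804158264 0.4670173843493467
118 117.99208673821107 0.6068551108585564
115 115.2638966791817 1.900064904838254
113.5 115.10460257489235 6.714012186451437
14.8583
```

View pics/s2.png

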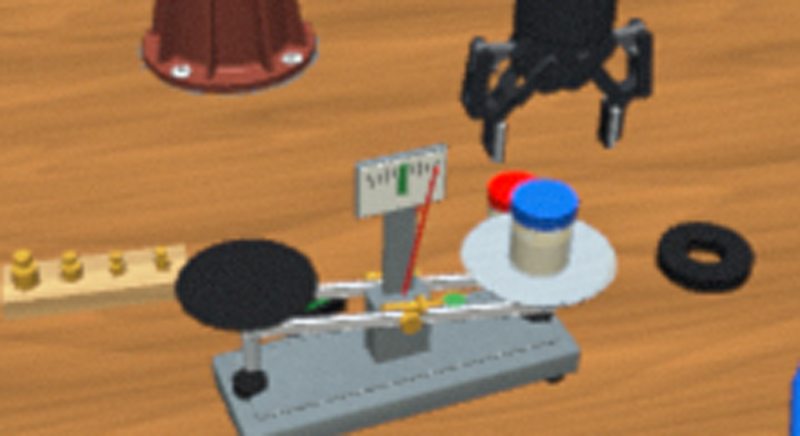

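The jar stands upright on the goods pan, the beam is on its stop (pointer to the right), and the red jar is untouched. Next is the 100 g weight.

```bash
cat >> h.py <<'E'
W={"w100":(425.5,-251.5,34,15),"w50":(426.5,-210,28,9),"w20a":(428,-170,24.5,5.5),"w20b":(429.5,-128,24.5,5.5)}
D=[180,0,-90]
u=np.array([-.138,.99]); PL=np.array([626.5,-75.])
def pick(n):
    x,y,z,_=W[n]; goto([x,y,110],D); grip(45)
    move_l([x,y,z+12],speed=150); move_l([x,y,z],speed=60); print(n,get_obs()["tcp_pos"])
    grip(5,25); o=get_obs(); print("grip",o["grip_width"],o["grip_force"])
    move_l([x,y,z+30],speed=80); move_l([x,y,215],speed=250); print("held",get_obs()["grip_width"],get_obs()["t"])
def place(n,off,ztop,zrel):
    d=W[n][3]; p=PL+off*u
    move_l([*p,215],speed=250); move_l([*p,ztop+d+5],speed=120); move_l([*p,zrel+d],speed=40); wait(.3)
    print(get_obs()["tcp_pos"],get_obs()["wrist_force"]); grip(28,20); wait(.2); grip(50)
    move_l([*p,215],speed=120)
E
python3 - <<'E'
from h import *
move_l([445,70,220],speed=300)
pick("w100"); im=get_image("wrist"); cv2.imwrite("pics/w4.png",im[:,:,::-1])
E
```

```text
w100 [ 425.36647087 -251.38810988   33.90092466]
grip 21.770248179707593 24.44107085466385
held 21.468987830801364 19.9167
```

View pics/w4.png

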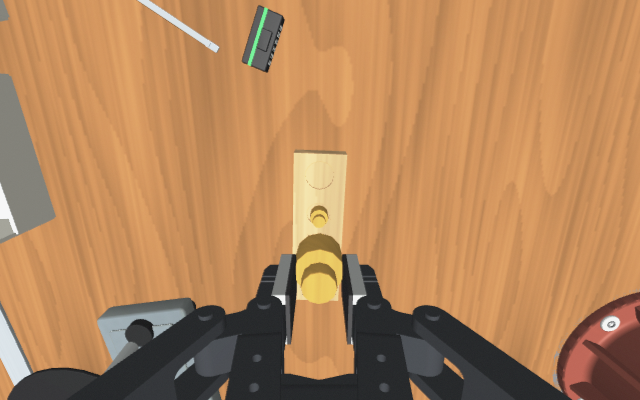

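The w100 is held upright by its upper body, at about (319,270).

Run:
```python
from h import *
place("w100",-28,151,141); wait(.6)
im=get_image("scene"); cv2.imwrite("pics/s3.png",cv2.resize(im[140:260,230:450,::-1],(800,436),interpolation=2)); print(get_obs()["t"])
```

```text
Traceback (most recent call last):
  File "h.py", line 28, in place
    move_l([*p,215],speed=250); move_l([*p,ztop+d+5],speed=120); move_l([*p,zrel+d],speed=40); wait(.3)
    ~~~~~~^^^^^^^^^^^^^^^^^^^^
station.Unreachable: the arm cannot follow that straight line within its joint ranges
```

Run:
```python
from h import *
print(np.round(get_obs()["joint_pos"],1),get_obs()["tcp_pos"])
for off in (-28,5,32):
  p=PL+off*u
  for z in (150,215):
   for y in (-90,-110,90): 
     q=solve_ik([*p,z],[180,0,y]); print(off,z,y,None if q is None else np.round(q,1))
```

```text
[-38.7  -2.8 110.9   0.   72.2 141.3] [ 424.03116306 -250.32898199  212.30611562]
-28 150 -90 None
-28 150 -110 None
-28 150 90 [-15.5  18.4  94.2   0.   67.4 -15.5]
-28 215 -90 None
-28 215 -110 None
-28 215 90 [-15.5  14.8  91.3   0.   73.8 -15.5]
5 150 -90 None
5 150 -110 None
5 150 90 [-12.8  17.4  95.5   0.   67.1 -12.8]
5 215 -90 None
5 215 -110 None
5 215 90 [-12.8  13.8  92.6   0.   73.6 -12.8]
32 150 -90 None
32 150 -110 None
32 150 90 [-10.4  16.7  96.4   0.   66.9 -10.4]
32 215 -90 None
32 215 -110 None
32 215 90 [-10.4  13.   93.5   0.   73.5 -10.4]
```

```bash
cat >> h.py <<'E'
v=np.array([.99,.138]); E8=[180,0,8]
def place(n,off,ztop,zrel):
    d=W[n][3]; p=PL+off*v
    goto([*p,215],E8); move_l([*p,ztop+d+5],speed=120); move_l([*p,zrel+d],speed=40); wait(.3)
    print(get_obs()["tcp_pos"],get_obs()["wrist_force"]); grip(28,20); wait(.2); grip(50)
    move_l([*p,215],speed=120)
E
python3 - <<'E'
from h import *
place("w100",-28,151,141); wait(.6)
im=get_image("scene"); cv2.imwrite("pics/s3.png",cv2.resize(im[140:260,230:450,::-1],(800,436),interpolation=2)); print(get_obs()["t"])
E
```

```text
[598.85962808 -78.8265088  156.18649734] [-0.49775204 -0.33080477 -0.96360641]
24.5417
```

View pics/s3.png

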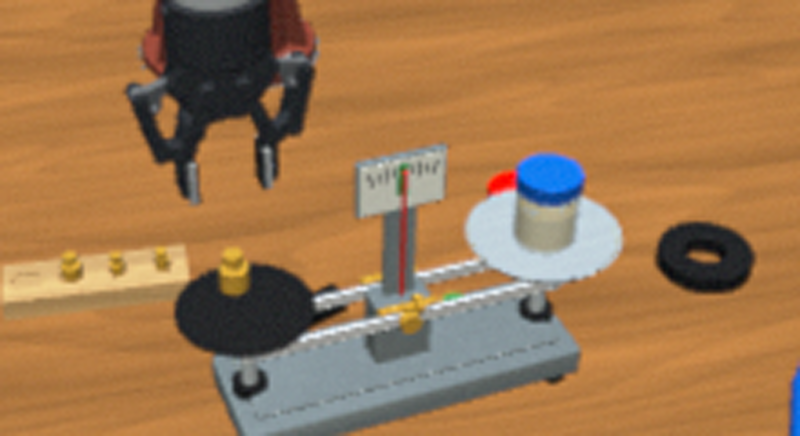

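The pointer looks nearly centred, with its tip at about (405,172). I'll measure it precisely against the first (level) picture, now at rest, and with a wrist close-up.

```bash
python3 - <<'E'
from h import *
def tip(im):
    a=im[150:230,325:360].astype(float); r=np.clip(a[...,0]-np.maximum(a[...,1],a[...,2])-40,0,None)
    rows=np.arange(150,230); ok=r.sum(1)>30; cols=(r*np.arange(325,360)).sum(1)[ok]/r.sum(1)[ok]
    k=np.polyfit(rows[ok],cols,1); return rows[ok].min(),rows[ok].max(),k[0],np.polyval(k,188),np.polyval(k,220)
print("level0",tip(cv2.imread("pics/scene0.png")[:,:,::-1]))
wait(1.0)
for i in range(3): print(tip(get_image("scene"))); wait(.15)
E
python3 - <<'E'
import sys; sys.path.insert(0,".")
from h import *
B=np.array([608,53,200.])
# candidate views of the dial from the -x side
for pitch in (-20,-35,-45,-60):
    R=Ro.from_euler("xyz",[180,pitch,8],degrees=True).as_matrix(); M=np.array(get_calibration("wrist")["mount"])
    zc=R@M[:3,2]; tcp=B-250*zc-R@M[:3,3]; q=solve_ik(tcp.tolist(),[180,pitch,8]); print(pitch,zc.round(2),tcp.round(0),q is not None)
E
```

```text
level0 (np.int64(150), np.int64(227), np.float64(-0.040895691747718926), np.float64(342.5064972417608), np.float64(341.1978351058338))
(np.int64(150), np.int64(227), np.float64(-0.04131304816549776), np.float64(342.5006455008853), np.float64(341.1786279595894))
(np.int64(150), np.int64(227), np.float64(-0.042243923280432624), np.float64(342.48454526506094), np.float64(341.1327397200871))
(np.int64(150), np.int64(227), np.float64(-0.040931683850309854), np.float64(342.49401501566047), np.float64(341.18420113245054))
-20 [ 0.03  0.   -1.  ] [571.  49. 287.] True
-35 [ 0.29  0.04 -0.96] [550.  46. 275.] True
-45 [ 0.45  0.06 -0.89] [538.  44. 264.] True
-60 [ 0.66  0.09 -0.75] [524.  42. 243.] True
```

Run:
```python
from h import *
def tip(im):
    a=im[180:222,328:362].astype(float); m=(a[...,0]>110)&(a[...,0]>2.2*a[...,1])&(a[...,0]>2.2*a[...,2])
    r=m*(a[...,0]-a[...,1]); y,x=np.nonzero(m); k=np.polyfit(y+180,x+328,1,w=r[m]); return len(y),k.round(3),np.polyval(k,188).round(2),np.polyval(k,218).round(2)
print("level0",tip(cv2.imread("pics/scene0.png")[:,:,::-1]))
print(tip(get_image("scene")))
move_l([470,-50,240],speed=250)
B=np.array([608,53,200.]); e=[180,-60,8]
R=Ro.from_euler("xyz",e,degrees=True).as_matrix(); M=np.array(get_calibration("wrist")["mount"])
tcp=B-290*(R@M[:3,2])-R@M[:3,3]; print(tcp); goto(tcp.tolist(),e)
print(tip(get_image("scene")))
im=get_image("wrist"); cv2.imwrite("pics/w5.png",im[:,:,::-1]); print(get_obs()["t"])
```

```text
level0 (27, array([-3.00000e-02,  3.46419e+02]), np.float64(340.74), np.float64(339.83))
(29, array([-4.20000e-02,  3.49133e+02]), np.float64(341.17), np.float64(339.9))
[497.97734465  38.79792261 273.1258351 ]Traceback (most recent call last):
  File "<stdin>", line 10, in <module>
station.Unreachable: the arm cannot take that pose within its joint ranges
```

The scene fit puts the tilt at about +0.01 rad. I'll confirm with a close-up of the dial.

Run:
```python
from h import *
B=np.array([608,53,200.]); M=np.array(get_calibration("wrist")["mount"])
done=False
for pitch in (-55,-45,-35):
  for d in (280,250):
    e=[180,pitch,8]; R=Ro.from_euler("xyz",e,degrees=True).as_matrix()
    tcp=B-d*(R@M[:3,2])-R@M[:3,3]
    if not done and solve_ik(tcp.tolist(),e) is not None:
        print(pitch,d,tcp); goto(tcp.tolist(),e); done=True
wait(.3); im=get_image("wrist"); cv2.imwrite("pics/w5.png",im[:,:,::-1]); print(get_obs()["t"])
```

```text
-55 280 [510.64358469  40.57462263 274.5117176 ]
28.0417
```

View pics/w5.png

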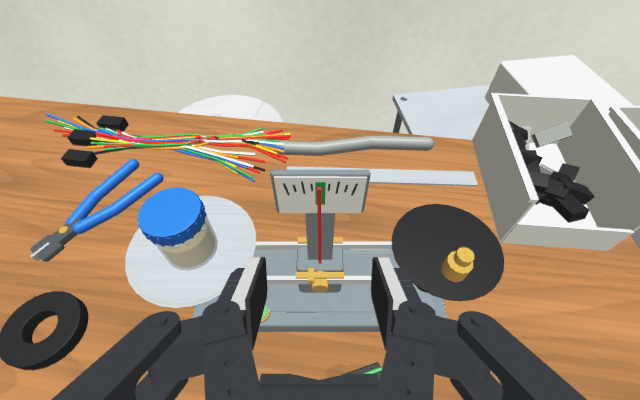

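The close-up shows the pointer upright from (320,262) to (319,187), centred in the green band. The jar and the 100 g weight both stand upright. I'll back off and hand in.

Run:
```python
from h import *
move_l([440,30,290],speed=150); wait(.5); print(get_obs()["t"]); print(sign_off())
```

```text
Traceback (most recent call last):
station.Unreachable: the arm cannot follow that straight line within its joint ranges
```

Run:
```python
from h import *
wait(.3); print(get_obs()["t"],np.abs(get_obs()["qvel"]).max()); print(sign_off())
```

```text
28.3417 0.14189425773340744
the job is handed in; nothing more can be done
None
```

I handed the job in at 28.3 s: the blue-capped jar stands on the goods pan, balanced by the 100 g weight alone, with the pointer at rest in the green band (about +0.01 rad, so the jar is roughly 104 g), the other weights still in their block and nothing else touched.

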